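Drop a spent battery through the spring flap without a slam

ROBOT

A 6-joint arm with a two-finger parallel gripper is mounted at the origin on the work surface. World frame = base frame: x ahead of the robot, y to its left, z up, the work surface at z = 0. Lengths are in m, angles in rad, forces in N, time in s.
With the tool pointing down it reaches from about 0.275 to 0.725 m from the base axis. Payload 15.9 kg.
Tool frame: the origin (TCP) lies at the very end of the fingers, on their centre line; the grasp point (between the pads) lies 19 mm behind it (pinch_z is the distance from the TCP to the grasp point, in m); z points along the fingers, x is the direction in which the jaws open and shut, and the axes are right-handed (so a half turn about z gives the same grasp; the last joint's range is limited). The gripper opens to 85 mm and grips with 20 to 120 N. Pads are 22 mm wide; open, the fingers measure 114 mm over their backs; the gripper's body (76 mm by 85 mm) begins 54 mm behind the grasp point. The pads swing forward as they close: fully open they stand 13 mm farther back than shut.
Start: joints at [1.26, 0.213, -0.034, 1.323, 0, 1.571], TCP at [0.153, 0.476, 0.231] pointing down, gripper open.
Joint ranges: [-2.98, 2.98], [-0.74, 1.72], [-1.14, 1.35], [-2.1, 2.04], [-1.57, 1.44], [-3.14, 3.14]. Speed limits (rad/s): [1.89, 1.89, 2.39, 2.57, 3.14, 3.14].

INTERFACE

Orientations are given as a 3x3 rotation matrix whose columns are the frame's x, y, z axes.
In Python, from plant import state, grab_frame, job_done, pinch_z gives the robot as it stands. The module is installed in compiled form; this text tells all that it offers.
- The arm moves only by the tool arm_command, never from a script. Its argument "plan" is a list of rows, each a list of 3 entries, a list of its own where there are three numbers: the shift along the tool's x, y, z in cm, then the turn, a rotation vector about the tool's x, y, z in rad, then the finger opening in cm, from 0 to 8.54. In form: [[[tx, ty, tz], [rx, ry, rz], fingers], ...]. A call has 1 to 12 rows; each row shifts and turns the commanded pose from where the row before left it, along the tool's axes as they then stand; what a row does not reach is not made up. A row lasts 1/8 s, in which the tool goes at most 62.5 mm and 10.7 degrees, less where a joint would pass 70% of its speed; a pose out of reach is approached as far as the arm can. A call with a gripper value outside its range is refused whole. The fingers move at their own pace and stop on an object; "newtons" is the grip in N (left out, the last holds). Time passes only in rows, so rows that do not move let the fingers close. It gives the time, the measured TCP pose, the force and the opening at its end, in the units of the state.
- state(): the state, without advancing time (a new reading comes with each control period).
- grab_frame(name): name is "scene" or "top" or "wrist"; returns a dict with "pixels" (400x640x3 uint8, red, green, blue), "depth" (400x640 float32, m along the optical axis (not along the pixel's ray), 0 where there is no reading), "K" (3x3 intrinsics, pixels), "world_from_camera" (4x4, takes a point from camera to world coordinates). Camera axes: x right, y up, looking along -z (the intrinsics and any distortion apply to the point x, -y, -z); pixel columns grow to the right and rows downward; lengths in m; the calibration is good to about 2 mm. A picture is of the moment at which its call begins.
- job_done(): hands the job in, once; it reports no verdict.
The state is a dict: "time_s": time; "joint_positions": joint angles; "dq": joint speeds; "joint_efforts": joint torques, N m; "tool_pos": TCP position; "tool_rot": TCP orientation; "ft_force": force on the tool from outside, world axes, zero at the start; "torque": the same for the moment, N m; "gripper_width": opening from 0.0 (shut) to 1.0 (fully open).
Only numpy, scipy, OpenCV 4.12 (cv2) and the standard library are available. Lean on these libraries where they do the work, as an engineer would, in place of code of your own. Each camera call takes 0.05 s, during which the arm holds its last target. There are 200 camera calls.

TASK

Lay the spent block battery on the steel flap in the top of the green battery box and let go of it. Then push the red paddle down so that the flap tips and the battery slides into the box, and ease the paddle back up against its spring until the flap is shut, never letting it snap back. Leave the amber relay where it stands.

Things in the scene. Friction and masses are not known exactly. Their poses are not given: they have to be found in the camera images.
- battery: Spent block battery lying flat on the table: black case with a copper-coloured band and two snap terminals at its +x end; 48 mm long (its x, of which the last 3 mm are the terminals), 26 mm wide (its y), 17 mm thick (its z, up). About 46 g. Origin at the centre of its underside. Any yaw.
- bin: Fixed green metal box, 180 (x) by 150 (y) by 170 mm high, battery picture on the -x side, which faces the robot (yaw within 0.25 rad). Origin: centre of its underside, z up. Flush in its top lies a steel flap 113 (x) by 134 mm (y), top centre at (5, 0, 170) mm; hinge along its far edge, axis along y through (65, 0, 167) mm; its -x edge tips down into the box. A 35 mm fixed ledge lies before it.
- paddle (a point): Top centre of the red paddle: a 6 mm plate, 90 (x) by 44 mm (y), outside the box's +y wall with a 33 mm gap and free space below. It is fixed to the flap's axle, 80 mm towards -x from it, and moves with the flap; when shut it is level at (-15, 130, 170) mm in the box's frame. Shut fingers can press straight down 15 mm nearer the hinge than this point; it gives 50 to 80 mm there.
- flap (a joint): Angle of flap and paddle, rad: 0 shut (level), 0.9 fully down. A spring shuts it: 0.39 N m at 0, 0.66 at 0.9, so the paddle takes 4 to 8 N. The battery's weight does not open it; the battery slides at 0.45 to 0.65, 0.8 is surely enough. Let go, it slams at over 10 rad/s. It follows fingers that rise slowly (2 s or so) and then shuts softly; over 3 rad/s while closing is a slam.
- relay: Good plug-in relay standing on the table, not to be moved: amber see-through case on a grey foot, 28 mm (x) by 22 mm (y), 36 mm high, 37 g. Origin at the centre of its underside.
Mind the look-alikes: they are no part of the job. Of the things shaped like the battery, the black one is meant.

How it is judged:
On the way, in this order (a step that is already met when the one before it is completed fails the run):
1. the battery lies still on the shut flap, let go of by the fingers (x of battery in the frame of bin between -0.06 and 0.07 m and y of battery in the frame of bin between -0.072 and 0.072 m and z of battery in the frame of bin between 0.15 and 0.2 m and value of joint flap below 0.12 rad and contact force between battery and the fingers below 0.05 N and linear speed of battery below 0.03 m/s), for 0.2 s.
2. the flap is then pushed down far enough to tip the battery off (over 0.4 rad) (value of joint flap above 0.4 rad), for 0.05 s.
At the end, for the whole second after the job is handed in: The battery lies at rest inside the box (its origin less than 90 mm above the box's underside), the flap is shut (under 0.05 rad) and the relay is within 30 mm of where it stood (x of battery in the frame of bin between -0.09 and 0.09 m and y of battery in the frame of bin between -0.075 and 0.075 m and z of battery in the frame of bin below 0.09 m and linear speed of battery below 0.02 m/s and value of joint flap below 0.05 rad and distance of relay from where it was at the start of the episode below 0.03 m); the robot touches nothing.
It fails at once if the flap snapped shut (closing faster than 3 rad/s) (velocity of joint flap below -3 rad/s).
It fails at once if the relay was moved by more than 30 mm (distance of relay from where it was at the start of the episode above 0.03 m).
It also fails if it takes over 54 s, if anything falls off the work surface, if the arm or the gripper's body presses on something with over 40 N, if the wrist force passes 120 N, or if a joint passes its speed limit or range.

## Working session

There is one attempt and no reset: what is moved stays moved. The work goes in short steps, Python scripts to look and compute and a tool call to move; the robot and the scene stay as the last step left them, time stands still between calls to the robot, and variables do not carry over. Pictures are saved under pics/ and viewed, and the job is handed in when it is done.

Besides the shell and the picture viewer there is one more tool, called after "Request:" as name([rows], argument=value, ...), one row to a line, values as JSON. arm_command: Moves the arm, as the interface text tells. Its arguments: {"type":"object","properties":{"plan":{"type":"array"},"newtons":{"type":"number"}},"required":["plan"]}

```bash
mkdir -p pics
cat > h.py <<'E'
import numpy as np, cv2
from plant import state, grab_frame, job_done, pinch_z
def save(f,n): cv2.imwrite(f'pics/{n}.png', f['pixels'][...,::-1])
def pts(f):
    d=f['depth']; K=f['K']; v,u=np.mgrid[:400,:640]
    c=np.stack([(u-K[0,2])/K[0,0]*d, -(v-K[1,2])/K[1,1]*d, -d],-1)
    T=f['world_from_camera']; P=c@T[:3,:3].T+T[:3,3]; P[d==0]=np.nan
    return P
E
python3 - <<'E'
from h import *
for n in('scene','top'):
    f=grab_frame(n); save(f,n+'0'); np.savez(n+'0.npz',**f); print(f['world_from_camera'].round(3).tolist())
    print(f['K'].round(1).tolist(), (f['depth']>0).mean())
print(state(),pinch_z)
E
```

```text
[[-0.333, -0.539, 0.774, 1.369], [0.943, -0.193, 0.272, 0.385], [0.003, 0.82, 0.572, 0.74], [0.0, 0.0, 0.0, 1.0]]
[[488.3, 0.0, 318.0], [0.0, 488.3, 201.0], [0.0, 0.0, 1.0]] 0.9952578125
[[0.026, 0.996, -0.09, 0.477], [-1.0, 0.027, 0.016, 0.111], [0.018, 0.089, 0.996, 1.071], [0.0, 0.0, 0.0, 1.0]]
[[443.7, 0.0, 325.8], [0.0, 443.7, 202.8], [0.0, 0.0, 1.0]] 0.99603125
{'time_s': 0.1, 'joint_positions': array([ 1.26000548e+00,  2.13320357e-01, -3.49607272e-02,  1.32348304e+00,
       -2.95601640e-06,  1.57080507e+00]), 'dq': array([ 0.00118311, -0.00222485,  0.00242721, -0.00250289,  0.00077585,
        0.00041111]), 'joint_efforts': array([ 3.98070901e-03, -6.87255335e+01,  4.87805486e+01,  1.22770181e-02,
        2.65004237e-04, -6.54743144e-05]), 'tool_pos': array([0.15281946, 0.47577401, 0.23087308]), 'tool_rot': array([[ 3.05819876e-01,  9.52089343e-01, -2.93148544e-04],
       [ 9.52088896e-01, -3.05820016e-01, -9.22333615e-04],
       [-9.67794698e-04,  2.96447850e-06, -9.99999532e-01]]), 'ft_force': array([-3.86476693e-01,  3.57204580e-04,  9.30119342e-02]), 'torque': array([ 0.00147681,  0.01699259, -0.03807606]), 'gripper_width': 1.002072820358928} 0.0187
```

View pics/scene0.png

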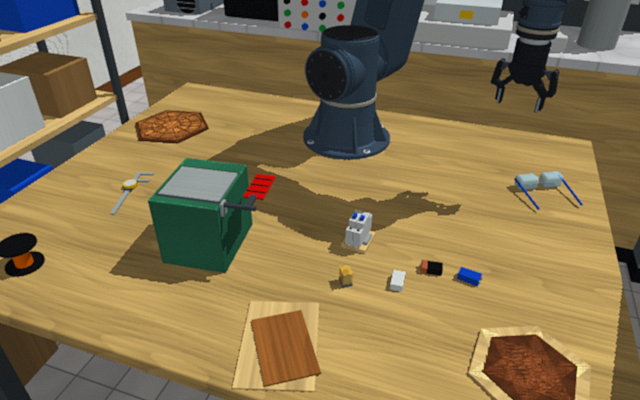

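View pics/top0.png

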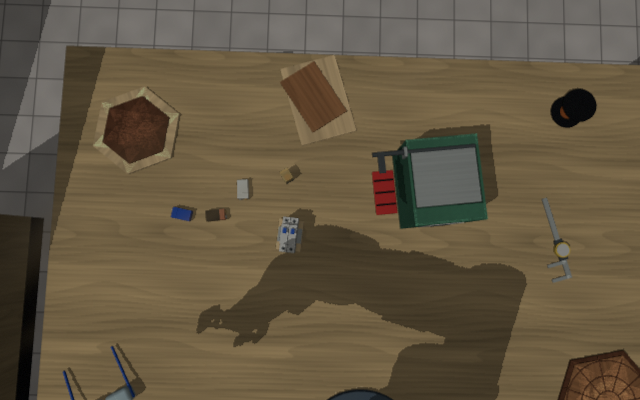

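Top view: the black battery with copper band is at (217,214). Look-alikes are the blue block at (182,213), the white block at (243,188) and the blue/white device at (289,235). The amber relay is at (289,174), and the bin flap is at (446,178) with the red paddle at (384,192). Next I measure these and take a close crop of the black block.

Run:
```python
from h import *
f=dict(np.load('top0.npz')); P=pts(f); im=f['pixels']; hsv=cv2.cvtColor(im,cv2.COLOR_RGB2HSV)
cv2.imwrite('pics/crop0.png',cv2.resize(im[150:260,160:330,::-1],None,fx=4.5,fy=4.5,interpolation=cv2.INTER_NEAREST))
def rect(m,name):
    p=P[m]; p=p[~np.isnan(p[:,0])]; r=cv2.minAreaRect(p[:,:2].astype(np.float32)*1000)
    print(name,len(p),'mean',p.mean(0).round(4),'zq',np.percentile(p[:,2],[5,50,95]).round(4),'rect',np.round(r[0],1),np.round(r[1],1),round(r[2],1))
Z=P[...,2]
def win(u0,u1,v0,v1):
    m=np.zeros(Z.shape,bool); m[v0:v1,u0:u1]=1; return m
rect(win(200,235,203,226)&(Z>.009),'battery top')
rect(win(278,302,160,187)&(Z>.015),'relay')
rect(win(228,256,175,202)&(Z>.009),'white')
rect(win(165,198,203,224)&(Z>.009),'blue')
rect(win(270,306,210,260)&(Z>.01),'device')
rect(win(392,500,125,235)&(Z>.164),'bin top')
H,S,V=hsv[...,0],hsv[...,1],hsv[...,2]
rect(win(392,500,125,235)&(Z>.16)&(S<60)&(V>90),'flap')
rect(win(365,400,165,220)&(S>150)&((H<10)|(H>170))&(V>100)&(Z>.14),'paddle')
k=win(200,235,203,226)&(Z>.009)
rect(k&(V<70)&(S<130),'black');rect(k&(V>75)&(S>80),'copper')
print(hsv[208:221,204:232,2])
```

```text
battery top 225 mean [0.5374 0.3555 0.0167] zq [0.0129 0.0168 0.0201] rect [537.5 355.9] [26.2 48.1] 8.4
relay 121 mean [0.634  0.1898 0.0345] zq [0.0253 0.0351 0.0391] rect [635.  190.3] [28.5 21.7] 33.6
white 218 mean [0.6008 0.2944 0.0166] zq [0.0125 0.0169 0.0199] rect [600.2 294. ] [48.4 26.2] 2.9
blue 224 mean [0.5375 0.4368 0.0167] zq [0.0121 0.0169 0.0204] rect [537.7 438.2] [50.  26.2] 78.5
device 808 mean [0.4941 0.176  0.0522] zq [0.0115 0.0594 0.0784] rect [494.6 178.7] [59.3 79.8] 84.6
bin top 6343 mean [ 0.6146 -0.146   0.1692] zq [0.1665 0.1692 0.172 ] rect [ 612.4 -129.1] [180.1 195.2] 6.9
flap 3410 mean [ 0.6186 -0.149   0.1692] zq [0.1666 0.1692 0.1719] rect [ 624.4 -141.8] [124.5 147.5] 6.6
paddle 730 mean [ 0.5825 -0.0221  0.1693] zq [0.1666 0.1694 0.1718] rect [583.8 -22.5] [89.3 44. ] 6.2
black 149 mean [0.5362 0.3609 0.0168] zq [0.0136 0.0168 0.0202] rect [537.9 355.1] [26.  45.7] 10.9
copper 72 mean [0.5402 0.3448 0.0166] zq [0.0129 0.017  0.0198] rect [538.3 357.2] [26.  45.7] 4.8
[[114 113 113 114 114 114 114  97  91  91  92  91  83  80  80  76  76  79
   84
[... 742 characters left out ...]
111  85  60  54  55  54  55  55  54  54  52  52  52  51  50  73 105 112
  108 110  80  64  65  71  74  73  73 104]
 [111  86  61  54  54  55  54  54  54  53  53  52  51  50  48  68 104 113
  110 109  82  70  67  72  74  74  74 108]
 [113  86  60  54  55  53  54  54  53  53  51  51  50  48  47  66 105 113
  110 109  88  69  61  72  76  75 101 116]
 [117  99  67  55  54  53  53  53  51  52  50  49  47  46  45  62 105 113
  112 111  98  68  58  72  76 103 118 121]
 [119 103  69  53  53  52  52  50  50  50  47  48  46  45  42  57  85  92
   86  88  81  78 102 110 112 120 123 123]
 [121 116  75  52  52  51  50  48  46  51  52  61  65  64  79  87 107 112
  111 112 111 114 122 124 123 124 124 124]]
```

View pics/crop0.png

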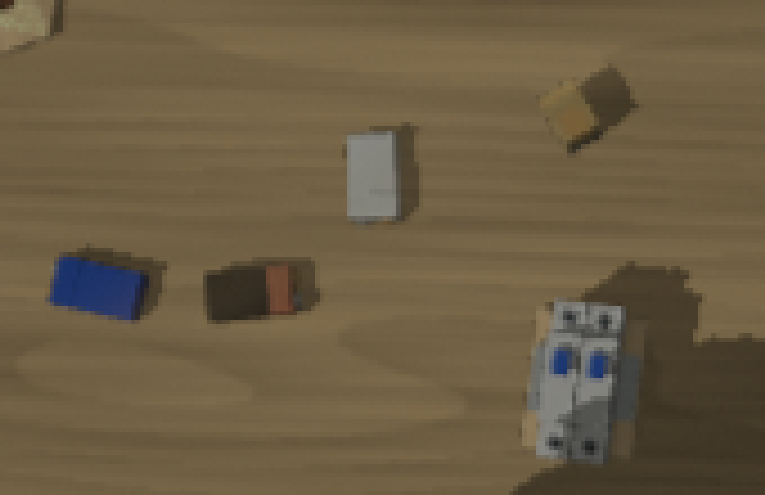

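The block at (217,214) in the top view has the black case and copper band. Its measured size is 26x48 mm with its top at 17 mm, so it is the right one. The battery centre is (0.5375, 0.3555). The bin origin is about (0.6125, -0.150) with yaw about 0.11 rad. Paddle, flap and bin agree with each other, and the relay is at (0.635, 0.190).

Request:
arm_command([
  [[0,5,1],[0,0,0],8.5],
  [[0,5,1],[0,0,0],8.5],
  [[0,5,1],[0,0,0],8.5],
  [[0.1,5,1],[0,0,0],8.5],
  [[0.1,5,1],[0,0,0],8.5],
  [[0.1,5,1],[0,0,0],8.5],
  [[0,5,1],[0,0,0],8.5],
  [[0,5.3,1],[0,0,0],8.5],
  [[0,0,0],[0,0,0.186],8.5],
  [[0,0,0],[0,0,0.186],8.5],
  [[0,0,0],[0,0,0.186],8.5],
  [[0,0,0],[0,0,0.186],8.5],
], newtons=40)

```text
time_s: 1.6
tool_pos: [0.5373, 0.3555, 0.1508]
tool_rot: [[0.873, 0.488, -0.001], [0.488, -0.873, -0.001], [-0.001, 0.0, -1.0]]
ft_force: [-0.1, -0.2, -0.0]
gripper_width: 0.993
```

Request:
arm_command([
  [[0,0,0],[0,0,0.186],8.5],
  [[0,0,0],[0,0,0.183],8.5],
  [[0,0,0],[0,0,0],8.5],
  [[0,0,0],[0,0,0],8.5],
])

```text
time_s: 2.1
tool_pos: [0.5374, 0.3556, 0.1511]
tool_rot: [[0.989, 0.151, -0.0], [0.151, -0.989, -0.0], [-0.0, 0.0, -1.0]]
ft_force: [0.5, 0.0, 0.8]
gripper_width: 0.997
```

Run:
```python
from h import *
f=grab_frame('wrist'); save(f,'w1'); P=pts(f); s=state(); print(s['time_s'],s['tool_pos'],s['tool_rot'].round(3).tolist())
im=f['pixels']; V=im.max(-1); Z=P[...,2]
m=(Z>.01)&(Z<.025)&(np.hypot(P[...,0]-.5375,P[...,1]-.3555)<.04)
p=P[m]; print(len(p)); r=cv2.minAreaRect(p[:,:2].astype(np.float32)*1000); print(r,np.percentile(p[:,2],[5,50,95]))
```

```text
2.15 [0.53744325 0.35560074 0.15115417] [[0.989, 0.15, -0.0], [0.15, -0.989, -0.0], [-0.0, 0.0, -1.0]]
1199
((538.6920166015625, 354.7391357421875), (25.877256393432617, 48.223106384277344), 8.07854175567627) [0.01460977 0.01602734 0.01717585]
```

View pics/w1.png

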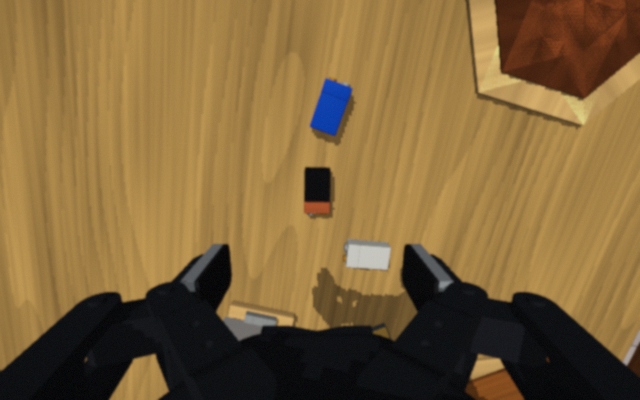

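The wrist view shows the black block at (317,190), copper end toward the robot's lower side, matching the top view within about 1 mm. The blue block (331,107) and white block (367,254) are clear of the jaws. I'll go down and grip.

Request:
arm_command([
  [[0.1,0.05,3.5],[0,0,0],5.5],
  [[0,0,3.5],[0,0,0],5.5],
  [[0,0,3],[0,0,0],5.5],
  [[0,0,2.5],[0,0,0],5.5],
  [[0,0,1.5],[0,0,0],5.5],
  [[0,0,0.8],[0,0,0],5.5],
  [[0,0,0],[0,0,0],2],
  [[0,0,0],[0,0,0],2],
  [[0,0,0],[0,0,0],1.5],
  [[0,0,0],[0,0,0],1.5],
  [[0,0,0],[0,0,0],1.5],
  [[0,0,0],[0,0,0],1.5],
], newtons=40)

```text
time_s: 3.65
tool_pos: [0.5391, 0.3556, 0.0043]
tool_rot: [[0.989, 0.147, 0.001], [0.147, -0.989, 0.001], [0.001, -0.001, -1.0]]
ft_force: [-0.2, 0.1, 6.9]
gripper_width: 0.293
```

Request:
arm_command([
  [[0,0,-2],[0,0,0],1.5],
  [[0,0,-4],[0,0,0],1.5],
  [[0,0,-5],[0,0,0],1.5],
  [[0,0,-5],[0,0,0],1.5],
  [[0,0,-5],[0,0,0],1.5],
  [[0,0,-2],[0,0,0],1.5],
  [[0,2,0],[0,0,0],1.5],
  [[0,4,0],[0,0,0],1.5],
  [[0,5,0],[0,0,0],1.5],
  [[0,5,0],[0,0,0],1.5],
  [[0,5,0],[0,0,0],1.5],
  [[0,5,0],[0,0,0],1.5],
])

```text
time_s: 5.15
tool_pos: [0.5759, 0.0955, 0.2323]
tool_rot: [[0.989, 0.146, -0.001], [0.146, -0.989, -0.0], [-0.001, 0.0, -1.0]]
ft_force: [0.4, 0.8, -1.4]
gripper_width: 0.288
```

Request:
arm_command([
  [[0,5,0],[0,0,0],1.5],
  [[0,5,0],[0,0,0],1.5],
  [[0,5,0],[0,0,0],1.5],
  [[0,5,0],[0,0,0],1.5],
  [[0.2,3.1,0],[0,0,0],1.5],
  [[0.1,2,0],[0,0,0.03],1.5],
  [[0,0,0],[0,0,0],1.5],
  [[0,0,0],[0,0,0],1.5],
  [[0,0,0],[0,0,0],1.5],
])

```text
time_s: 6.28
tool_pos: [0.6163, -0.1488, 0.2334]
tool_rot: [[0.993, 0.118, 0.0], [0.118, -0.993, 0.0], [0.0, -0.0, -1.0]]
ft_force: [-0.7, 0.2, -0.2]
gripper_width: 0.292
```

Run:
```python
from h import *
f=grab_frame('wrist'); save(f,'w2'); f=grab_frame('scene'); save(f,'s2'); s=state(); print(s['time_s'],s['tool_pos'],s['gripper_width'],s['ft_force'])
```

```text
6.375 [ 0.6164319  -0.14895357  0.23346137] 0.2934850002299864 [ 0.3610888  -0.06697728 -0.69856559]
```

View pics/w2.png

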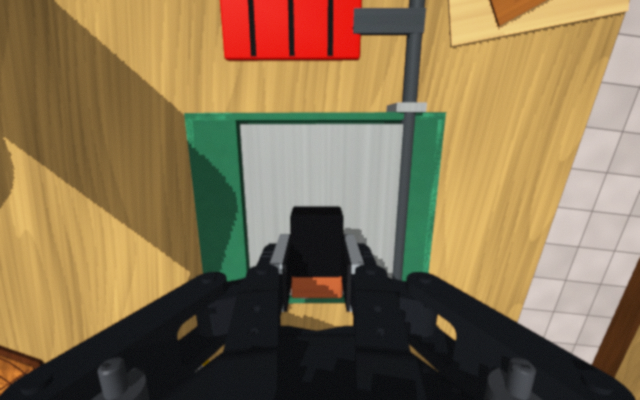

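View pics/s2.png

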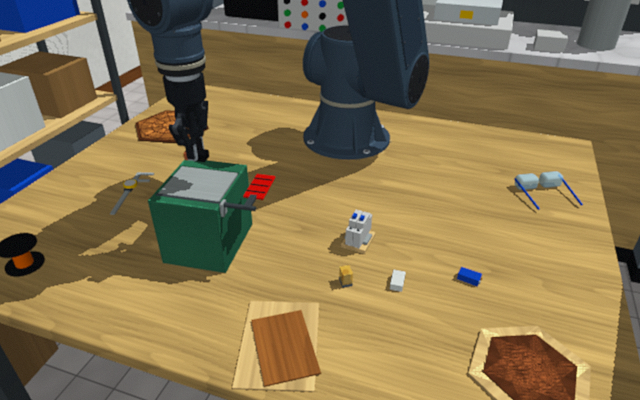

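The battery is held, spanning (318,240)–(318,290) in the wrist view above the flap. The bin edges line up with the tool. I'll lower it, shifted 8 mm toward -x to clear the axle.

Request:
arm_command([
  [[-0.4,0,1.5],[0,0,0],1.5],
  [[-0.4,0,1.5],[0,0,0],1.5],
  [[0,0,1.2],[0,0,0],1.5],
  [[0,0,0.8],[0,0,0],1.5],
  [[0,0,0.4],[0,0,0],1.5],
  [[0,0,0.2],[0,0,0],1.5],
  [[0,0,0.1],[0,0,0],1.5],
  [[0,0,0],[0,0,0],1.5],
  [[0,0,0],[0,0,0],1.5],
])

```text
time_s: 7.5
tool_pos: [0.6085, -0.1508, 0.1765]
tool_rot: [[0.993, 0.117, 0.0], [0.117, -0.993, -0.0], [0.0, 0.0, -1.0]]
ft_force: [-1.1, 0.2, -1.0]
gripper_width: 0.289
```

Request:
arm_command([
  [[0,0,0.1],[0,0,0],1.5],
  [[0,0,0],[0,0,0],1.5],
  [[0,0,0],[0,0,0],3.2],
  [[0,0,0],[0,0,0],3.8],
  [[0,0,0],[0,0,0],4.2],
  [[0,0,0],[0,0,0],4.2],
  [[0,0,-1],[0,0,0],4.2],
  [[0,0,-2],[0,0,0],4.2],
  [[0,0,-4],[0,0,0],4.2],
  [[0,0,-4],[0,0,0],4.2],
  [[0,0,0],[0,0,0],4.2],
  [[0,0,0],[0,0,0],4.2],
])

```text
time_s: 9.0
tool_pos: [0.6085, -0.1507, 0.2852]
tool_rot: [[0.993, 0.117, 0.0], [0.117, -0.993, -0.0], [0.0, 0.0, -1.0]]
ft_force: [-0.0, 0.1, -0.7]
gripper_width: 0.492
```

Run:
```python
from h import *
f=grab_frame('wrist'); save(f,'w3'); P=pts(f); s=state(); print(s['time_s'],s['tool_pos'],s['gripper_width'],s['ft_force'])
o=np.array([.6125,-.150]); c,sn=np.cos(.11),np.sin(.11)
d=P[...,:2]-o; B=np.stack([d@[c,sn],d@[-sn,c],P[...,2]],-1)
m=(P[...,2]>.18)&(P[...,2]<.195)&(abs(B[...,0])<.07)&(abs(B[...,1])<.07)
print(m.sum(),cv2.minAreaRect(B[m][:,:2].astype(np.float32)*1000),np.percentile(B[m][:,2],[5,50,95]))
H=cv2.cvtColor(f['pixels'],cv2.COLOR_RGB2HSV); r=(H[...,1]>150)&((H[...,0]<8)|(H[...,0]>172))&(H[...,2]>120)&(B[...,1]>.08)
print(r.sum(),np.nanmin(B[r],0),np.nanmax(B[r],0),np.nanmedian(B[r],0))
```

```text
9.05 [ 0.60820587 -0.15063146  0.28467297] 0.49294339811592397 [ 0.06765019  0.39661723 -0.95671042]
1547 ((-3.2990312576293945, -0.5549640655517578), (25.80984115600586, 48.02153015136719), 0.08429286628961563) [0.18471798 0.18604758 0.18714345]
5770 [-0.09056372  0.10714463 -0.00110876] [0.03173518 0.20539333 0.17175008] [-0.01443969  0.12936556  0.16903345]
```

View pics/w3.png

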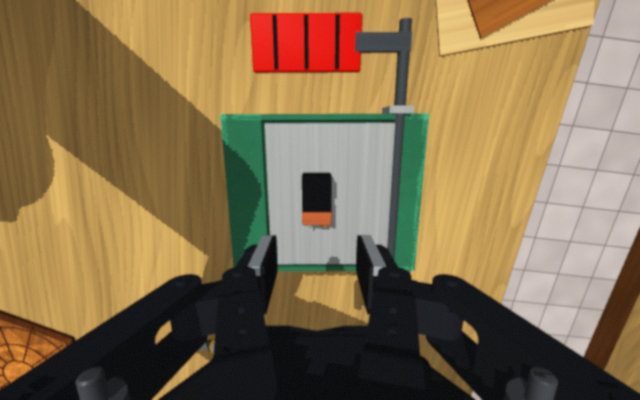

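The battery lies on the flap at bin (-3, -1) mm with its top at 186 mm, and has been let go (wrist view (316,200)). The paddle centre at bin (-14, 129) confirms the bin pose. Next I move above the paddle with the fingers shut.

Request:
arm_command([
  [[0,0,0],[0,0,0],0],
  [[0.2,-2,0],[0,0,0],0],
  [[0.3,-4,0],[0,0,0],0],
  [[0,-4,0],[0,0,0],0],
  [[0,-3,0],[0,0,0],0],
  [[0,0,3],[0,0,0],0],
  [[0,0,3],[0,0,0],0],
  [[0,0,2],[0,0,0],0],
  [[0,0,1.5],[0,0,0],0],
  [[0,0,0.5],[0,0,0],0],
  [[0,0,0],[0,0,0],0],
  [[0,0,0],[0,0,0],0],
])

```text
time_s: 10.55
tool_pos: [0.5986, -0.021, 0.1861]
tool_rot: [[0.993, 0.117, 0.001], [0.117, -0.993, -0.0], [0.001, 0.0, -1.0]]
ft_force: [-0.9, 0.2, -0.2]
gripper_width: -0.003
```

```bash
python3 - <<'E'
from h import *
f=grab_frame('wrist'); save(f,'w4'); f=grab_frame('top'); save(f,'t4');s=state(); print(s['time_s'],s['tool_pos'],s['gripper_width'],s['ft_force'])
E
python3 -c "
import cv2;a=cv2.imread('pics/w4.png');b=cv2.imread('pics/t4.png')[100:260,330:530];cv2.imwrite('pics/c4.png',cv2.hconcat([cv2.resize(a,(480,300)),cv2.resize(b,(300,300))]))"
```

```text
10.65 [ 0.59858111 -0.02103648  0.18592566] -0.0023653420242157105 [ 0.30442008  0.98198248 -0.032822  ]
```

View pics/c4.png

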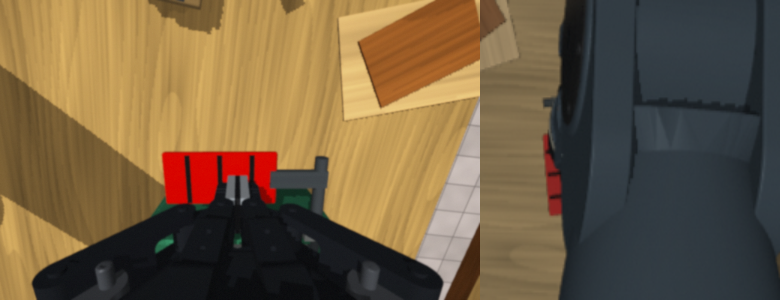

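The shut fingertips are over the paddle (composite (237,188)), slightly toward the hinge from its centre, as intended. I'll press down in two stages.

Request:
arm_command([
  [[0,0,1],[0,0,0],0],
  [[0,0,0.7],[0,0,0],0],
  [[0,0,0.7],[0,0,0],0],
  [[0,0,0.8],[0,0,0],0],
  [[0,0,0.8],[0,0,0],0],
  [[0,0,0.8],[0,0,0],0],
  [[0,0,0.8],[0,0,0],0],
])

```text
time_s: 11.52
tool_pos: [0.5987, -0.021, 0.1293]
tool_rot: [[0.993, 0.117, 0.001], [0.117, -0.993, 0.0], [0.001, 0.0, -1.0]]
ft_force: [1.0, 0.1, 7.5]
gripper_width: -0.001
```

Request:
arm_command([
  [[0,0,0.6],[0,0,0],0],
  [[0,0,0.5],[0,0,0],0],
  [[0,0,0.4],[0,0,0],0],
  [[0,0,0],[0,0,0],0],
])

```text
time_s: 12.02
tool_pos: [0.5982, -0.021, 0.1141]
tool_rot: [[0.993, 0.117, 0.0], [0.117, -0.993, -0.0], [0.0, 0.0, -1.0]]
ft_force: [-3.4, -0.0, 6.7]
gripper_width: 0.002
```

Run:
```python
from h import *
f=grab_frame('scene'); save(f,'s5'); cv2.imwrite('pics/s5c.png',cv2.resize(f['pixels'][120:290,110:310,::-1],None,fx=3.5,fy=3.5))
s=state(); print(s['time_s'],s['tool_pos'],s['ft_force'])
```

```text
12.075 [ 0.59809155 -0.02103161  0.11417029] [-1.61939108 -0.47907744  6.35637884]
```

View pics/s5c.png

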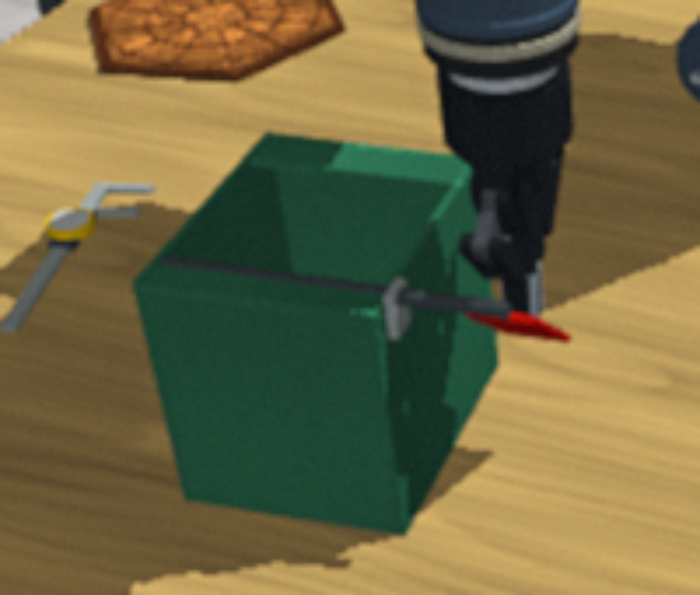

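The flap stands well open (about 0.75 rad) and no battery shows on it. I'll push a little further and wait so it is sure to slide.

Request:
arm_command([
  [[0,0,0.3],[0,0,0],0],
  [[0,0,0.3],[0,0,0],0],
  [[0,0,0],[0,0,0],0],
  [[0,0,0],[0,0,0],0],
  [[0,0,0],[0,0,0],0],
  [[0,0,0],[0,0,0],0],
  [[0,0,0],[0,0,0],0],
  [[0,0,0],[0,0,0],0],
])

```text
time_s: 13.08
tool_pos: [0.5981, -0.0211, 0.1082]
tool_rot: [[0.993, 0.117, -0.0], [0.117, -0.993, -0.0], [-0.0, 0.0, -1.0]]
ft_force: [-2.0, 0.3, 7.1]
gripper_width: -0.001
```

Run:
```python
from h import *
a=grab_frame('wrist'); b=grab_frame('top')
cv2.imwrite('pics/c6.png',cv2.hconcat([cv2.resize(a['pixels'][...,::-1],(480,300)),cv2.resize(b['pixels'][100:260,330:530,::-1],(300,300))]))
s=state(); print(s['time_s'],s['tool_pos'],s['ft_force'])
```

```text
13.175 [ 0.59811281 -0.02107516  0.1082634 ] [-1.87972866 -0.13687169  6.98915888]
```

View pics/c6.png

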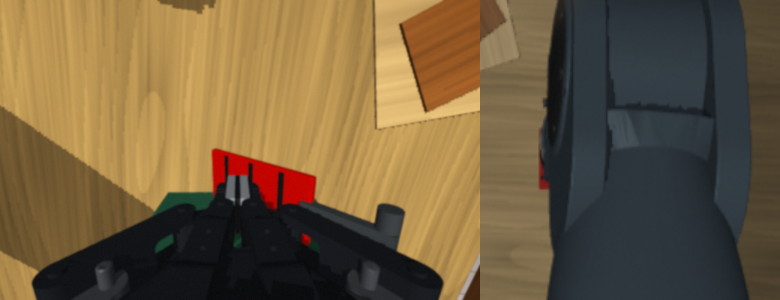

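The box interior is hidden here, but the paddle has held about 0.8 rad for a second. I'll ease it up slowly.

Request:
arm_command([
  [[0,0,-0.1],[0,0,0],0],
  [[0,0,-0.2],[0,0,0],0],
  [[0,0,-0.2],[0,0,0],0],
  [[0,0,-0.2],[0,0,0],0],
  [[0,0,-0.2],[0,0,0],0],
  [[0,0,-0.2],[0,0,0],0],
  [[0,0,-0.2],[0,0,0],0],
  [[0,0,-0.2],[0,0,0],0],
  [[0,0,-0.2],[0,0,0],0],
  [[0,0,-0.2],[0,0,0],0],
  [[0,0,-0.2],[0,0,0],0],
  [[0,0,-0.2],[0,0,0],0],
])

```text
time_s: 14.68
tool_pos: [0.5969, -0.0211, 0.1305]
tool_rot: [[0.993, 0.117, -0.003], [0.117, -0.993, -0.0], [-0.003, -0.0, -1.0]]
ft_force: [-7.6, -0.4, 2.1]
gripper_width: -0.001
```

Request:
arm_command([
  [[0,0,-0.2],[0,0,0],0],
  [[0,0,-0.2],[0,0,0],0],
  [[0,0,-0.2],[0,0,0],0],
  [[0,0,-0.2],[0,0,0],0],
  [[0,0,-0.2],[0,0,0],0],
  [[0,0,-0.2],[0,0,0],0],
  [[0,0,-0.2],[0,0,0],0],
  [[0,0,-0.2],[0,0,0],0],
  [[0,0,-0.2],[0,0,0],0],
  [[0,0,-0.2],[0,0,0],0],
  [[0,0,-0.2],[0,0,0],0],
  [[0,0,-0.2],[0,0,0],0],
])

```text
time_s: 16.18
tool_pos: [0.5974, -0.0211, 0.1549]
tool_rot: [[0.993, 0.117, -0.002], [0.117, -0.993, -0.0], [-0.002, -0.0, -1.0]]
ft_force: [-6.4, -0.8, 4.1]
gripper_width: 0.003
```

Request:
arm_command([
  [[0,0,-0.2],[0,0,0],0],
  [[0,0,-0.2],[0,0,0],0],
  [[0,0,-0.2],[0,0,0],0],
  [[0,0,-0.2],[0,0,0],0],
  [[0,0,-0.2],[0,0,0],0],
  [[0,0,-0.2],[0,0,0],0],
  [[0,0,-0.2],[0,0,0],0],
  [[0,0,-0.2],[0,0,0],0],
  [[0,0,-0.2],[0,0,0],0],
  [[0,0,-0.2],[0,0,0],0],
])

```text
time_s: 17.42
tool_pos: [0.5983, -0.021, 0.1753]
tool_rot: [[0.993, 0.117, 0.0], [0.117, -0.993, 0.0], [0.0, -0.0, -1.0]]
ft_force: [0.5, 0.7, -0.6]
gripper_width: 0.005
```

Request:
arm_command([
  [[0,0,-1],[0,0,0],0],
  [[0,0,-3],[0,0,0],0],
  [[0,0,-5],[0,0,0],0],
  [[0,0,-3],[0,0,0],0],
  [[-4,0,0],[0,0,0],0],
  [[-5,0,0],[0,0,0],0],
  [[-5,-4,0],[0,0,0],0],
  [[0,-5,0],[0,0,0],0],
  [[0,-5,0],[0,0,0],0],
  [[0,-5,0],[0,0,0],0],
  [[0,0,0],[0,0,0],0],
  [[0,0,0],[0,0,0],0],
])

```text
time_s: 18.92
tool_pos: [0.4384, 0.1504, 0.2957]
tool_rot: [[0.993, 0.117, 0.0], [0.117, -0.993, -0.0], [0.0, 0.0, -1.0]]
ft_force: [0.4, -0.2, 0.4]
gripper_width: -0.001
```

Run:
```python
from h import *
a=grab_frame('scene'); b=grab_frame('top'); P=pts(b)
cv2.imwrite('pics/c7.png',cv2.hconcat([cv2.resize(a['pixels'][...,::-1],(480,300)),cv2.resize(b['pixels'][100:260,330:530,::-1],(300,300))]))
Z=P[...,2]; s=state(); print(s['time_s'],s['tool_pos'],s['ft_force'])
w=Z[140:215,410:480]; print('flap z',np.nanmin(w),np.nanmax(w))
print('paddle z',np.nanpercentile(Z[175:210,378:392],[5,50,95]))
m=np.zeros(Z.shape,bool); m[160:187,278:302]=1; m&=Z>.015; print('relay',P[m].mean(0))
```

```text
19.025 [0.43852753 0.14972086 0.2956091 ] [-0.77166185  0.26464663  0.89230642]
flap z -0.005013119089209095 0.17475333903150514
paddle z [0.16664924 0.16953956 0.17198582]
relay [0.63403628 0.18982054 0.03450949]
```

View pics/c7.png

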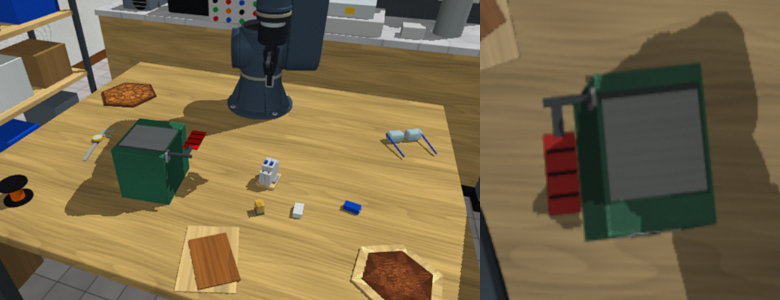

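The flap is empty and level, the paddle is at z 0.1695, no battery lies on the table around the box, and the relay has not moved. The -5 mm minimum in the flap window comes from table pixels at its corner. I'll hand in.

```bash
python3 -c "from plant import job_done; print(job_done())"
```

```text
the job is handed in; nothing more can be done
None
```

I laid the black battery on the shut flap, let go of it, pressed the paddle to about 0.8 rad for a second, then eased it up over about 4 s. I handed the job in at about 19 s on the robot's clock.

- **Placing:** before pressing, the battery lay let go at bin (-3, -1) mm, with its top at 186 mm.
- **After closing:** the flap is empty and the paddle level (z 0.1695, unchanged). The relay is where it stood, within 1 mm, and the arm is well clear.
- **Not seen directly:** the battery inside the box, because the flap hides it. I infer it is there because it is neither on the flap nor on the table. I did not measure the flap's closing speed. The paddle still pushed on the fingers 15 mm below shut, and they broke contact only at shut height.
- **Check that disagreed:** the flap-height window read a minimum of -5 mm. I took this to be table pixels at its edge and did not check it further.

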